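# Unpin the spring clip and hold it gaping over the card's edge

## Task

Get the spring clip ready for me at the mount card: draw the keeper pin out of the clip dock and lay it down in the notched rest at the dock's side, then take the clip out by its two levers, squeeze it open and lower it upright over the middle of the card's upper edge, so that about 2 cm of the card stands centred between the gaping jaws without being touched. Finish while still holding it there, squeezed open, so I can slip a tracing in beside the card; leave everything else on the table where it is.

Things in the scene. Friction and masses are not known exactly. Their poses are not given: they have to be found in the camera images.
- dock: Fixed wooden clip dock. Origin on table under the clip's place, z up. Base plate 8 mm thick, x -42 to 42, y -42 to 94. Two upright cheeks at x = -23.5 and 23.5 (6 mm thick, y -17 to 17, top z = 87) share a 12x12 mm bore along x; the clip stands between them on the base, its +-y sides open. On the +y side two lower forks (same x, tops z = 66) form the open-topped notch.
- dock_bore (a point): Centre of the bore axis in the dock, midway between the cheeks, z = 74 mm; axis along the dock's x. The pin is drawn out towards the dock's -x (the robot's side) by at least 60 mm.
- dock_notch (a point): Where the rod's middle lies when parked: between the two forks, 64 mm to +y of the dock origin, z = 44.5 mm, rod along the dock's x. Channel 13 mm wide for the 9 mm rod, flaring to about 30 mm above. Lay the pin in from above, its flag in front of the front fork as it was at the bore.
- pin: Keeper pin, plain steel, about 50 g, loose. Square rod 9x9x62 mm along its x, origin at the rod's middle; at its -x end, after an 8 mm neck, an upright wooden grip flag. It starts in the bore, flag up and towards the robot, between the clip's levers just above the barrel, so the clip cannot be lifted.
- pin_flag (a point): Grip point on the pin's flag, 48 mm to -x and 24 mm above the rod's axis. The flag is 18 (x) x 14 (y) x 42 (z) mm, its top 10 mm above this point; pinch it across y from above.
- clip: Steel spring clip, about 120 g, loose, standing jaws down in the dock; origin on the pivot (barrel radius 7), x along it, z up. Jaws 34 mm wide (x) reach 48 mm below, levers 26 mm wide (x) 53 mm above. Levers splay to 58 mm over their tops at rest, lips shut. Pinched across y to the stop they are parallel, 31 mm over all, and the lips gape 28 mm. Half-turn symmetric about z.
- clip_levers (a point): Grip point between the levers, 40 mm above the pivot (13 mm below the levers' top).
- clip_mouth (a point): Midpoint between the two lips, at their lower edge, 48 mm below the pivot.
- jaw_left (a joint): Opening angle of each jaw of the clip (the other mirrors it): 0 shut, 0.275 rad at the stop. Spring: about 5 N pinched at the grip point starts it, about 12 N takes it to the stop.
- card_stand: Stiff upright mount card, 150 (x) x 5 mm (y), upper edge 120 mm above the table, in a wooden foot 170x60x22 mm; fixed. Origin on the table under the card's middle; x along the card, y across its thickness.
- card_edge (a point): Middle of the card's upper edge, on the edge.
- gesso_jar: White squat jar, 54 dia x 95 tall mm; bystander, to be left where it stands. Origin under its middle.
- eraser: Eraser block, 22x46x13 mm; bystander, to be left where it stands. Origin under its middle.
- cork_block: Cork block with a pale top, 33x46x42 mm; bystander, to be left where it stands. Origin under its middle.
- tube_big: Paint tube lying flat, 42x125x36 mm; bystander, to be left where it stands. Origin under its middle.
- glue_pot: Glue pot with a screw lid, 78 dia x 86 tall mm; bystander, to be left where it stands. Origin under its middle.
- pastel: Dark pastel stick, 54x12x12 mm; bystander, to be left where it stands. Origin under its middle.
Things that resemble listed ones, but are neither listed nor needed, are in the scene too. Leave any turquoise or white look-alike of the pin alone. What is shaped like the clip but orange is not meant.

How it is judged:
On the way, in this order (a step that is already met when the one before it is completed fails the run):
1. the keeper pin is drawn clear of the bore, the clip still in the dock (distance between pin and dock_bore above 0.057 m and z of clip in the frame of dock_bore below 0 m), for 0.05 s.
2. the pin lies let go in the side notch (x of pin in the frame of dock_notch between -0.02 and 0.02 m and y of pin in the frame of dock_notch between -0.006 and 0.006 m and z of pin in the frame of dock_notch between -0.005 and 0.005 m and angle between the x axis of pin and the x axis of dock, either way round below 0.15 rad and contact force between the fingers and pin below 0.1 N and z of clip in the frame of dock_bore below 0 m), for 0.2 s.
3. the clip is lifted out of the dock in the gripper (z of clip in the frame of dock_bore above 0.03 m and contact force between the fingers and clip above 2 N), for 0.1 s.
At the end, for the whole second after the job is handed in: Pin in the notch (within 20 mm along, 6 across, 5 in height, 0.15 rad). Clip in the fingers (over 3 N), still, jaws over 0.2 rad, upright to 0.3, in line with card to 0.2 rad, mouth within 40 mm of mid edge, 8 mm of mid plane, 8-35 mm below the edge, under 1 N on the card (x of pin in the frame of dock_notch between -0.02 and 0.02 m and y of pin in the frame of dock_notch between -0.006 and 0.006 m and z of pin in the frame of dock_notch between -0.005 and 0.005 m and angle between the x axis of pin and the x axis of dock, either way round below 0.15 rad and value of joint jaw_left above 0.2 rad and contact force between the fingers and clip above 3 N and contact force between clip and card_stand below 1 N and angle between the x axis of clip and the x axis of card_stand, either way round below 0.2 rad and angle between clip's own z axis and vertical below 0.3 rad and linear speed of clip below 0.03 m/s and x of clip_mouth in the frame of card_edge between -0.04 and 0.04 m and y of clip_mouth in the frame of card_edge between -0.008 and 0.008 m and z of clip_mouth in the frame of card_edge between -0.035 and -0.008 m); the arm keeps its last pose, push and grip.
It fails at once if the card is struck or pressed (over 12 N) (contact force between any of the arm, the fingers, clip and card_stand above 12 N).
It fails at once if a bystander is moved by more than 3 cm (distance of any of gesso_jar, eraser, cork_block, tube_big, glue_pot, pastel from where it was at the start of the episode above 0.03 m).
It also fails if it takes over 58 s, if anything falls off the work surface, if the arm or the gripper's body presses on something with over 40 N, if the wrist force passes 120 N, or if a joint passes its speed limit or range.

## Robot

A 6-joint arm with a two-finger parallel gripper is mounted at the origin on a cart in front of the work surface, level with it; the furniture and walls round the work are solid. World frame = base frame: x ahead of the robot, y to its left, z up, the work surface at z = 0. Lengths are in m, angles in rad, forces in N, time in s.
With the tool pointing down it reaches from about 0.3 to 0.95 m from the base axis. Payload 3.1 kg.
Tool frame: the origin (TCP) lies at the centre of the arm's flange, where the gripper is bolted on; the fingertips stand 173 mm ahead of it and the grasp point (between the pads) lies 155 mm ahead of it (bot.tips_ahead is the distance from the TCP to the fingertips, in m); z points along the fingers, y is the line along which they close (so a half turn about z gives the same grasp; the last joint's range is limited). The gripper opens to 85 mm and grips with 20 to 120 N. Pads are 22 mm wide; open, the fingers measure 114 mm over their backs; the gripper's body (76 mm by 85 mm) begins 54 mm behind the grasp point. The pads swing forward as they close: fully open they stand 13 mm farther back than shut.
Start: joints at [-1.352, 0.308, 1.634, -0, 1.2, -0.07], TCP at [0.178, -0.599, 0.405] pointing down, gripper open.
Joint ranges: [-3.06, 3.06], [-0.79, 1.96], [0.05, 2.63], [-1.19, 4.34], [0.05, 2.64], [-2.94, 2.94]. Speed limits (rad/s): [2.79, 2.79, 3.14, 3.14, 3.14, 3.14].

## Interface

Orientations are given as a 3x3 rotation matrix whose columns are the frame's x, y, z axes.
In Python, from cell import readout, eyes, job, bot gives the robot as it stands.
- The arm moves only by the tool move_arm, never from a script. Its argument "rows" is text: rows parted by semicolons, each of 6 numbers parted by spaces: the shift along the tool's x, y, z scaled (see below), then the turn, a rotation vector about the tool's x, y, z scaled (see below). A call has 1 to 12 rows; each row is the pose to reach, as a shift and turn from the pose commanded when the call began, along the tool's axes at that moment, turning the shorter way round; what a row does not reach only later rows make up. The controller multiplies each number of a shift by 120 mm and each number of a turn by 360 degrees. A row lasts 1/10 s, in which the tool goes at most 50 mm and 8.59 degrees, less where a joint would pass 70% of its speed; a pose out of reach is approached as far as the arm can. A call with a number of a shift or a turn outside -1 to 1 is refused whole. A call with a gripper value outside its range is refused whole. "jaw" is the opening, from -1 (shut) to 1 (fully open), set as the call begins (left out, the last holds). The fingers move at their own pace and stop on an object; "force" is the grip in N (left out, the last holds). Time passes only in rows, so rows that repeat a pose let the fingers close. It gives the time, the measured TCP pose, the force, the opening and the grip force at its end, in the units of the state.
- readout.read_state(): the state, without advancing time (a new reading comes with each control period).
- eyes.get_image(name): name is "side" or "top"; returns a dict with "pixels" (400x640x3 uint8, blue, green, red), "fx", "fy", "cx", "cy" (pixels), "R" (3x3) and "t" (3): a world point X has camera coordinates R X + t. Camera axes: x right, y down, z forward; pixel columns grow to the right and rows downward; lengths in m; the calibration is good to about 2 mm. A picture is of the moment at which its call begins. There is no depth.
- job.sign_off(): hands the job in; it is judged then, once.
The state is a dict: "clock": time; "joints": joint angles; "joint_vel": joint speeds; "joint_efforts": joint torques, N m; "tcp_pos": TCP position; "eef_rot": TCP orientation; "ft_force": force on the tool from outside, world axes, zero at the start; "wrist_torque": the same for the moment, N m; "opening": finger opening in m; "finger_force": force on a finger pad.
Only numpy, scipy, OpenCV 4.12 (cv2) and the standard library are available. Lean on these libraries where they do the work, as an engineer would, in place of code of your own. Each camera call takes 0.05 s, during which the arm holds its last target. There are 200 camera calls.

## Working session

There is one attempt and no reset: what is moved stays moved. The work goes in short steps, Python scripts to look and compute and a tool call to move; the robot and the scene stay as the last step left them, time stands still between calls to the robot, and variables do not carry over. Pictures are saved under pics/ and viewed, at most 10 in all, crops included, and the job is handed in when it is done.

Besides the shell and the picture viewer there is one more tool, called in YAML: its name, and indented under it one key for each argument. move_arm: Moves the arm, as the interface text tells. Its arguments: {"type":"object","properties":{"rows":{"type":"string"},"jaw":{"type":"number"},"force":{"type":"number"}},"required":["rows"]}

```bash
ls; mkdir -p pics; python3 - <<'E'
from cell import readout, eyes, job, bot
import cv2,numpy as np
for n in("side","top"):
    i=eyes.get_image(n);cv2.imwrite(f"pics/{n}0.png",i["pixels"]);print(n,i["fx"],i["fy"],i["cx"],i["cy"],i["R"],i["t"])
s=readout.read_state();print(s)
E
```

```text
pics
side 449.7789994079219 449.7789994079219 330.283062987197 201.0795299231308 [[-0.87610689 -0.48207812 -0.00611624]
 [-0.30564639  0.56518949 -0.76625134]
 [ 0.37284985 -0.66944867 -0.64251184]] [0.47433319 0.24762619 1.19091441]
top 394.1540588927022 394.1540588927022 324.13682060808276 197.50382173888437 [[-9.33390159e-03 -9.99956365e-01  3.81775543e-04]
 [-9.86235155e-01  9.14279128e-03 -1.65095814e-01]
 [ 1.65085120e-01 -1.91750855e-03 -9.86277459e-01]] [0.01970479 0.5350703  1.31786368]
{'clock': 0.1, 'joints': array([-1.35170396e+00,  3.08934769e-01,  1.63505756e+00, -8.48538649e-06,
        1.19971490e+00, -6.97093359e-02]), 'joint_vel': array([ 9.80197237e-04, -3.07099712e-03, -4.20448551e-03,  1.41257335e-03,
        5.82116845e-04, -4.99504680e-05]), 'joint_efforts': array([-7.03008118e-04, -4.16408944e+01, -2.77644682e+01, -1.21966009e-04,
        3.98528457e-03, -3.33985906e-07]), 'tcp_pos': array([ 0.1778858 , -0.59875003,  0.40355186]), 'eef_rot': array([[ 9.58584996e-01,  2.84806228e-01, -4.67309450e-04],
       [ 2.84806577e-01, -9.58582788e-01,  2.06231178e-03],
       [ 1.39404442e-04, -2.10999393e-03, -9.99997764e-01]]), 'ft_force': array([-0.15397255, -0.65333977,  0.60667591]), 'wrist_torque': array([-0.03820974, -0.03406049,  0.00718682]), 'finger_force': 0.0, 'opening': 0.08558616483920678}
```

View pics/side0.png

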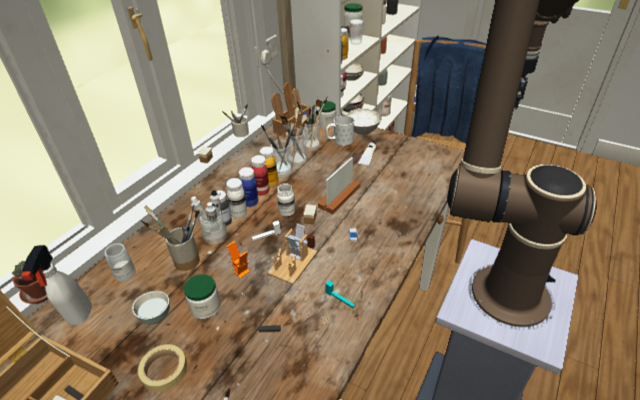

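View pics/top0.png

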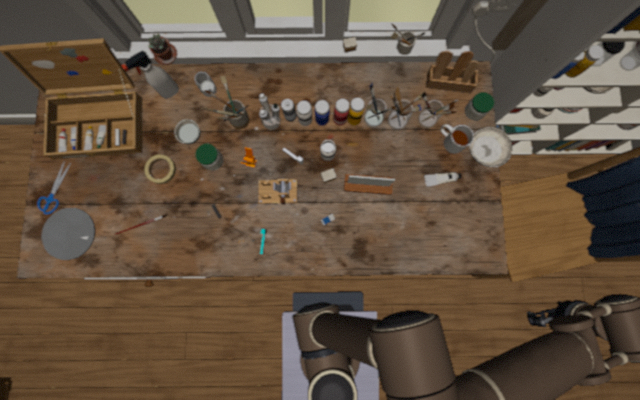

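```bash
python3 - <<'E'
import cv2
t=cv2.imread("pics/top0.png")[160:215,250:405];cv2.imwrite("pics/topc.png",cv2.resize(t,None,fx=5,fy=5,interpolation=cv2.INTER_CUBIC))
t=cv2.imread("pics/side0.png")[150:285,240:370];cv2.imwrite("pics/sidec.png",cv2.resize(t,None,fx=4.4,fy=4.4,interpolation=cv2.INTER_CUBIC))
E
```

```text
(no output)
```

View pics/topc.png

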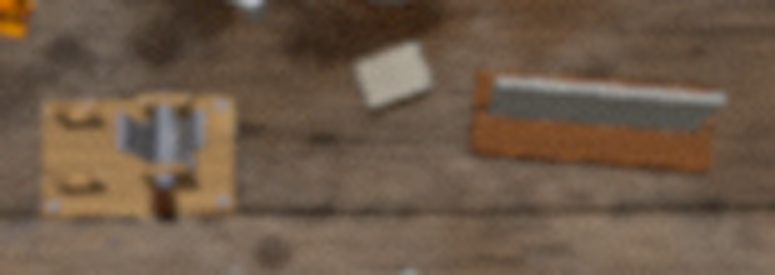

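View pics/sidec.png

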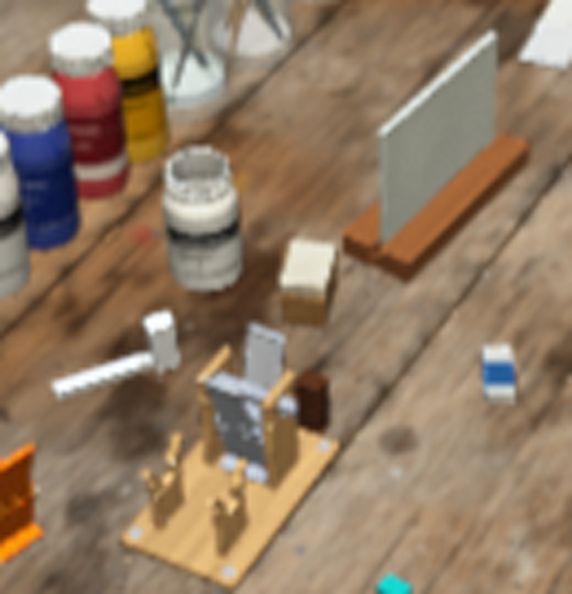

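Top crop: dock plate corners ≈(42,97),(235,95),(238,213),(42,213), pin flag ≈(163,200), card's upper edge (497,80)–(725,98). Side crop: plate corners (123,541),(228,585),(340,443), card edge (382,130)–(494,35), flag top ≈(313,375).

```bash
cat > h.py <<'E'
import numpy as np,cv2
from scipy.optimize import least_squares
from cell import readout, eyes, job, bot
K={}
for n in("side","top"):
    i=eyes.get_image(n);K[n]=(i["R"],i["t"],np.array([i["fx"],i["fy"]]),np.array([i["cx"],i["cy"]]),i["pixels"])
def proj(n,X):
    R,t,f,c,_=K[n];p=np.atleast_2d(X)@R.T+t;return p[:,:2]/p[:,2:]*f+c
def pose(p,L):
    c,s=np.cos(p[3]),np.sin(p[3]);return np.atleast_2d(L)@np.array([[c,s,0],[-s,c,0],[0,0,1]])+p[:3]
CR={"top":(250,160,5),"side":(240,150,4.4)}
def full(n,u):
    a,b,s=CR[n];return (np.atleast_2d(u)+.5)/s-.5+[a,b]
def fit(obs,p0):
    def r(p):return np.concatenate([(proj(n,pose(p,np.array(L)/1e3))-full(n,u)).ravel() for n,L,u in obs])
    q=least_squares(r,p0);return q.x,r(q.x).reshape(-1,2).round(2).tolist()
E
python3 - <<'E'
from h import *
d=[("top",[[42,94,8],[42,-42,8],[-42,-42,8],[-42,94,8]],[[42,97],[235,95],[238,214],[42,214]]),
("side",[[42,94,8],[-42,94,8],[-42,-42,8]],[[123,541],[228,585],[340,443]])]
print(fit(d,[.5,.1,0,0]))
c=[("top",[[0+75,0,120],[-75,0,120]],[[725,100],[497,82]]),("side",[[75,0,120],[-75,0,120]],[[494,35],[382,130]])]
print(fit(c,[.5,-.1,0,-1.5]))
fl=[("top",[[0,0,0]],[[163,195]]),("side",[[0,0,0]],[[313,377]])]
def tri(a,b):
    return least_squares(lambda X:np.concatenate([proj("top",X)-full("top",a),proj("side",X)-full("side",b)]).ravel(),[.5,.1,.1]).x
print("flagtop",tri([163,183],[313,377]))
E
```

```text
(array([5.66817299e-01, 1.53952895e-01, 5.36878648e-04, 1.29639034e-02]), [[0.57, 0.8], [0.01, 0.37], [-0.34, -0.22], [0.44, 0.62], [-1.5, -0.78], [0.46, 0.27], [-0.27, 0.17]])
(array([ 5.85999390e-01, -1.42635455e-01,  1.38902475e-03, -1.66283119e+00]), [[0.09, 0.21], [0.12, 0.12], [0.06, -0.79], [-0.42, 0.72]])
flagtop [0.52375354 0.15039994 0.10567796]
```

```bash
cat > ov.py <<'E'
from h import *
import sys,json
def box(c,s):
    c,s=np.array(c),np.array(s)/2
    v=[c+s*[i,j,k] for i in(-1,1) for j in(-1,1) for k in(-1,1)]
    return v,[(a,b) for a in range(8) for b in range(a+1,8) if bin(a^b).count('1')==1]
def draw(P,boxes,out,rois):
    ims=[]
    for n,(x0,y0,w,h,s) in rois:
        im=cv2.resize(K[n][4][y0:y0+h,x0:x0+w],None,fx=s,fy=s,interpolation=cv2.INTER_CUBIC)
        for p,c,sz,col in boxes:
            v,e=box(c,sz);q=(proj(n,pose(p,np.array(v)/1e3))-[x0,y0]+.5)*s-.5
            for a,b in e:cv2.line(im,*[tuple(int(round(z*16)) for z in q[k]) for k in(a,b)],col,1,cv2.LINE_AA,4)
        ims.append(im)
    W=max(i.shape[1] for i in ims)
    cv2.imwrite(out,np.vstack([cv2.copyMakeBorder(i,0,0,0,W-i.shape[1],0) for i in ims]))
E
python3 - <<'E'
from ov import *
D=[.5668,.154,0,.013];C=[.586,-.1426,0,-1.6628]
B=[(D,[0,26,4],[84,136,8],(0,255,0)),(D,[-23.5,0,47.5],[6,34,79],(255,255,0)),(D,[23.5,0,47.5],[6,34,79],(255,255,0)),
(D,[-43,0,93.5],[18,14,42],(0,0,255)),(C,[0,0,71],[150,5,98],(255,0,255))]
draw(None,B,"pics/ov1.png",[("top",(255,165,145,40,5)),("side",(255,185,135,102,3.9))])
E
```

```text
(no output)
```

View pics/ov1.png

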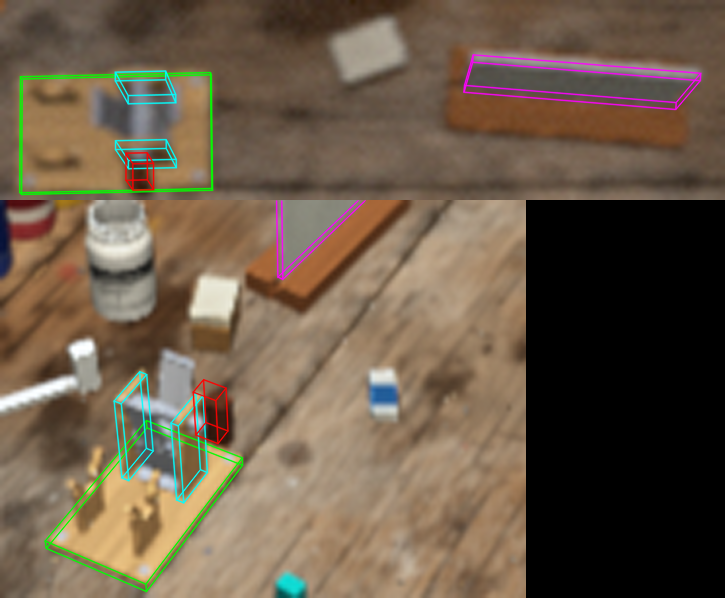

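The overlay agrees with both views. Dock is at (0.567, 0.154) with yaw 0.013, and the card at (0.586, −0.143) along heading −1.663. Moving over the pin's flag.

move_arm:
  rows: "0.25 -0.25 0 0 0 0.011; 0.5 -0.5 0 0 0 0.022; 0.75 -0.75 0 0 0 0.033; 1 -1 0 0 0 0.044"
  jaw: 1

```text
clock: 0.7
tcp_pos: [0.2593, -0.4485, 0.4046]
eef_rot: [[1.0, 0.009, 0.0], [0.009, -1.0, 0.0], [0.0, -0.0, -1.0]]
ft_force: [0.3, 0.6, 0.5]
opening: 0.0853
finger_force: 0.0
```

move_arm:
  rows: "0.15 -0.33 0 0 0 0; 0.3 -0.67 0 0 0 0; 0.44 -1 0 0 0 0"

```text
clock: 1.0
tcp_pos: [0.3105, -0.3275, 0.4048]
eef_rot: [[1.0, 0.012, 0.001], [0.012, -1.0, -0.0], [0.001, 0.0, -1.0]]
ft_force: [0.4, -0.2, 0.1]
opening: 0.0854
finger_force: 0.0
```

move_arm:
  rows: "0.15 -0.33 0 0 0 0; 0.3 -0.67 0 0 0 0; 0.44 -1 0 0 0 0"

```text
clock: 1.3
tcp_pos: [0.3618, -0.2069, 0.405]
eef_rot: [[1.0, 0.012, 0.001], [0.012, -1.0, -0.0], [0.001, 0.0, -1.0]]
ft_force: [1.6, -0.6, -0.4]
opening: 0.0856
finger_force: 0.0
```

move_arm:
  rows: "0.15 -0.33 0 0 0 0; 0.3 -0.67 0 0 0 0; 0.44 -1 0 0 0 0"

```text
clock: 1.6
tcp_pos: [0.4131, -0.0862, 0.4051]
eef_rot: [[1.0, 0.012, 0.001], [0.012, -1.0, -0.0], [0.001, 0.0, -1.0]]
ft_force: [1.6, 0.0, -0.0]
opening: 0.0857
finger_force: 0.0
```

move_arm:
  rows: "0.15 -0.33 0 0 0 0; 0.3 -0.67 0 0 0 0; 0.44 -1 0 0 0 0; 0.44 -1 0 0 0 0"

```text
clock: 2.0
tcp_pos: [0.4653, 0.0365, 0.4052]
eef_rot: [[1.0, 0.018, 0.002], [0.018, -1.0, 0.002], [0.002, -0.002, -1.0]]
ft_force: [0.4, 0.7, -0.3]
opening: 0.0853
finger_force: 0.0
```

move_arm:
  rows: "0.15 -0.32 0 0 0 0; 0.3 -0.64 0 0 0 0; 0.46 -0.97 0 0 0 0; 0.46 -0.97 0 0 0 0"

```text
clock: 2.4
tcp_pos: [0.5194, 0.1525, 0.4049]
eef_rot: [[1.0, 0.016, 0.002], [0.016, -1.0, 0.002], [0.002, -0.002, -1.0]]
ft_force: [0.0, -1.0, -0.4]
opening: 0.0857
finger_force: 0.0
```

move_arm:
  rows: "0 0 0.25 0 0 0; 0 0 0.5 0 0 0; 0 0 0.7 0 0 0; 0 0 0.7 0 0 0; 0 0 0.7 0 0 0"

```text
clock: 2.9
tcp_pos: [0.5177, 0.1488, 0.3207]
eef_rot: [[1.0, 0.011, -0.001], [0.011, -1.0, -0.001], [-0.001, 0.001, -1.0]]
ft_force: [0.4, 0.1, 0.4]
opening: 0.0856
finger_force: 0.0
```

```bash
python3 - <<'E'
from ov import *
D=[.5668,.154,0,.013];R=[*(readout.read_state()["tcp_pos"][:2]),0,.013]
s=readout.read_state();print(s["tcp_pos"],s["joints"],s["ft_force"])
B=[(D,[-48,0,91.5],[18,14,42],(0,0,255)),(D,[23.5,0,47.5],[6,34,79],(255,255,0))]
draw(None,B,"pics/ov2.png",[("top",(235,140,90,75,4.5)),("side",(260,190,80,90,5))][1:])
E
```

```text
[0.51867358 0.14928087 0.32246502] [ 1.99593424e-01  2.40720977e-01  1.90270768e+00 -1.70724589e-04
  9.95160768e-01  1.75878589e+00] [ 0.54812792 -0.02382723  0.62146545]
```

View pics/ov2.png

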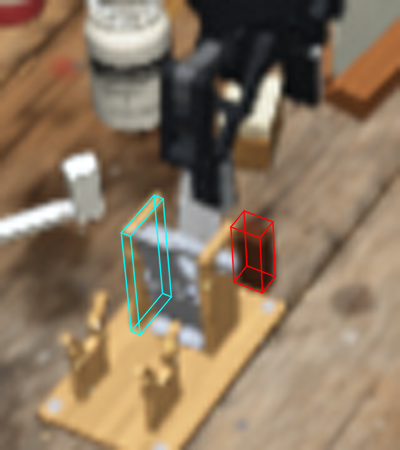

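The red flag model matches the brown flag at about (252,250). The gripper stands over it, 4 mm short in y. Descend and grip.

move_arm:
  rows: "0 -0.035 0.2 0 0 0; 0 -0.035 0.4 0 0 0; 0 -0.035 0.59 0 0 0; 0 -0.035 0.59 0 0 0; 0 -0.035 0.59 0 0 0"

```text
clock: 3.5
tcp_pos: [0.5185, 0.1539, 0.2511]
eef_rot: [[1.0, 0.012, 0.002], [0.012, -1.0, 0.0], [0.002, -0.0, -1.0]]
ft_force: [0.6, 0.5, 0.1]
opening: 0.0854
finger_force: 0.0
```

move_arm:
  rows: "0 0 0 0 0 0; 0 0 0 0 0 0; 0 0 0 0 0 0; 0 0 0 0 0 0; 0 0 0 0 0 0; 0 0 0 0 0 0; 0 0 0 0 0 0; 0 0 0 0 0 0"
  jaw: -1
  force: 40

```text
clock: 4.3
tcp_pos: [0.5179, 0.154, 0.2503]
eef_rot: [[1.0, 0.012, 0.0], [0.012, -1.0, 0.0], [0.0, -0.0, -1.0]]
ft_force: [-0.7, 0.1, 4.5]
opening: 0.013
finger_force: 44.7
```

move_arm:
  rows: "-0.1 0 -0.006 0 0 0; -0.2 0 -0.006 0 0 0; -0.3 0 -0.006 0 0 0; -0.4 0 -0.006 0 0 0; -0.5 0 -0.006 0 0 0; -0.58 0 -0.006 0 0 0; -0.64 0 -0.006 0 0 0; -0.68 0 -0.006 0 0 0; -0.68 0 -0.006 0 0 0; -0.68 0 -0.006 0 0 0"

```text
clock: 5.3
tcp_pos: [0.4365, 0.153, 0.2508]
eef_rot: [[1.0, 0.012, 0.001], [0.012, -1.0, 0.0], [0.001, -0.0, -1.0]]
ft_force: [-0.3, 0.2, 0.2]
opening: 0.0132
finger_force: 44.1
```

```bash
python3 - <<'E'
from ov import *
s=readout.read_state();print(s["tcp_pos"],s["ft_force"],s["opening"],s["clock"])
p=s["tcp_pos"];P=[p[0]+.048,p[1],p[2]-.155-.0965+.0725,.012]
B=[(P,[0,0,0],[62,9,9],(0,0,255)),(P,[-48,0,13],[18,14,42],(0,0,255))]
draw(None,B,"pics/ov3.png",[("side",(260,190,100,90,5))])
E
```

```text
[0.43678321 0.15295554 0.25080586] [-0.6873978  -0.45581968 -0.17047915] 0.013332204843434331 5.4
```

View pics/ov3.png

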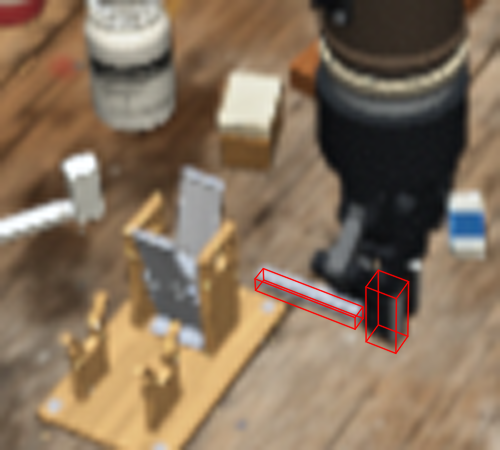

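The pin is out level, along (258–360, 275–325), and the clip still stands in the dock. Now move over the notch.

move_arm:
  rows: "0 0 -0.17 0 0 0; 0 -0.2 -0.17 0 0 0; 0 -0.4 -0.17 0 0 0; 0 -0.53 -0.17 0 0 0; 0.2 -0.53 -0.17 0 0 0; 0.4 -0.53 -0.17 0 0 0; 0.55 -0.53 -0.17 0 0 0; 0.69 -0.53 -0.17 0 0 0; 0.69 -0.53 -0.17 0 0 0; 0.69 -0.53 -0.17 0 0 0"

```text
clock: 6.4
tcp_pos: [0.5181, 0.2174, 0.2706]
eef_rot: [[1.0, 0.012, -0.001], [0.012, -1.0, -0.0], [-0.001, 0.0, -1.0]]
ft_force: [0.3, -0.7, -0.4]
opening: 0.0134
finger_force: 44.0
```

```bash
python3 - <<'E'
from ov import *
s=readout.read_state();print(s["tcp_pos"],s["ft_force"],s["opening"],s["clock"])
p=s["tcp_pos"];P=[p[0]+.048,p[1],p[2]-.2507+.0725,.012]
B=[(P,[0,0,0],[62,9,9],(0,0,255)),([.566,.218,.0445,.013],[0,0,0],[62,9,9],(0,255,0))]
draw(None,B,"pics/ov4.png",[("side",(255,210,70,70,8))])
E
```

```text
[0.51727753 0.21737705 0.27050121] [ 0.4062119   0.27390325 -1.31248492] 0.013417040861763761 6.5
```

View pics/ov4.png

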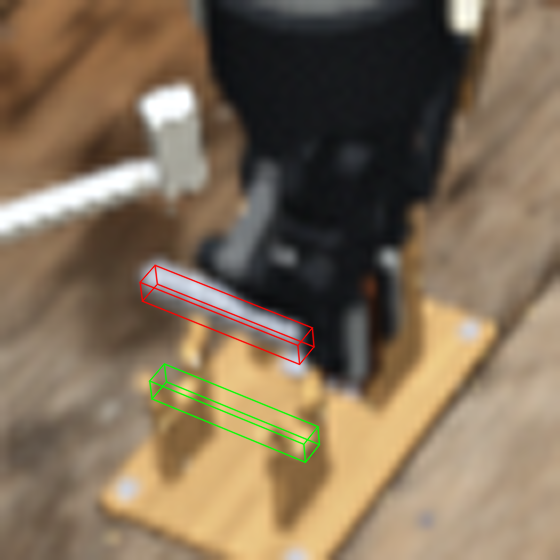

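The rod tracks the model and sits above the notch. Lower it.

move_arm:
  rows: "0 0 0.08 0 0 0; 0 0 0.16 0 0 0; 0 0 0.24 0 0 0; 0 0 0.3 0 0 0; 0 0 0.35 0 0 0; 0 0 0.38 0 0 0; 0 0 0.39 0 0 0; 0 0 0.39 0 0 0"

```text
clock: 7.3
tcp_pos: [0.5183, 0.2175, 0.2241]
eef_rot: [[1.0, 0.012, 0.0], [0.012, -1.0, 0.0], [0.0, -0.0, -1.0]]
ft_force: [0.4, 0.5, -0.8]
opening: 0.0134
finger_force: 44.1
```

move_arm:
  rows: "0 0 0.01 0 0 0; 0 0 0.012 0 0 0; 0 0 0.012 0 0 0; 0 0 0.012 0 0 0"

```text
clock: 7.7
tcp_pos: [0.5183, 0.2176, 0.2229]
eef_rot: [[1.0, 0.012, 0.0], [0.012, -1.0, 0.0], [0.0, -0.0, -1.0]]
ft_force: [-0.8, 0.8, -0.2]
opening: 0.0131
finger_force: 44.1
```

move_arm:
  rows: "0 0 0 0 0 0; 0 0 0 0 0 0; 0 0 0 0 0 0; 0 0 0 0 0 0; 0 0 0 0 0 0; 0 0 0 0 0 0; 0 0 0 0 0 0; 0 0 0 0 0 0"
  jaw: 1

```text
clock: 8.5
tcp_pos: [0.5182, 0.2175, 0.2228]
eef_rot: [[1.0, 0.012, 0.0], [0.012, -1.0, 0.0], [0.0, -0.0, -1.0]]
ft_force: [-0.1, -0.8, -0.2]
opening: 0.0854
finger_force: 0.0
```

move_arm:
  rows: "0 0 -0.2 0 0 0; 0 0 -0.4 0 0 0; 0 0 -0.6 0 0 0; 0 0 -0.8 0 0 0; 0 0 -1 0 0 0; 0 0 -1 0 0 0; 0 0 -1 0 0 0"

```text
clock: 9.2
tcp_pos: [0.5182, 0.2175, 0.343]
eef_rot: [[1.0, 0.012, 0.001], [0.012, -1.0, 0.0], [0.001, -0.0, -1.0]]
ft_force: [0.5, -0.1, 0.1]
opening: 0.0858
finger_force: 0.0
```

```bash
python3 - <<'E'
from ov import *
s=readout.read_state();print(s["tcp_pos"],s["ft_force"],s["opening"],s["clock"])
D=[.5668,.154,0,.013]
B=[([.566,.218,.0445,.013],[0,0,0],[62,9,9],(0,255,0)),(D,[0,0,109],[26,58,.1],(0,0,255))]
draw(None,B,"pics/ov5.png",[("side",(255,195,80,80,7))])
E
```

```text
[0.517533   0.21728297 0.3412428 ] [-0.49996089  0.15297413 -0.39604295] 0.08557117757035033 9.3
```

View pics/ov5.png

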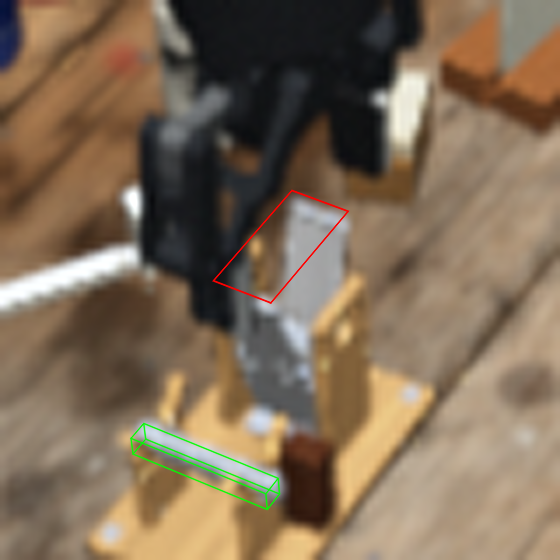

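The pin lies in the notch along (140–275, 435–490) with its flag in front of the fork. The clip's levers stand where predicted, so go to the clip.

move_arm:
  rows: "0.13 0.18 0 0 0 0; 0.27 0.36 0 0 0 0; 0.4 0.535 0 0 0 0; 0.4 0.535 0 0 0 0; 0.4 0.535 0 0 0 0"

```text
clock: 9.8
tcp_pos: [0.5665, 0.1535, 0.341]
eef_rot: [[1.0, 0.011, -0.004], [0.011, -1.0, -0.0], [-0.004, 0.0, -1.0]]
ft_force: [0.3, 0.7, 0.5]
opening: 0.0854
finger_force: 0.0
```

move_arm:
  rows: "0 0 0.15 0 0 0; 0 0 0.3 0 0 0; 0 0 0.45 0 0 0; 0 0 0.6 0 0 0; 0 0 0.7 0 0 0; 0 0 0.75 0 0 0; 0 0 0.75 0 0 0; 0 0 0.75 0 0 0"

```text
clock: 10.6
tcp_pos: [0.5672, 0.1542, 0.2532]
eef_rot: [[1.0, 0.013, 0.001], [0.013, -1.0, 0.0], [0.001, -0.0, -1.0]]
ft_force: [0.0, -0.5, 1.0]
opening: 0.0853
finger_force: 0.0
```

move_arm:
  rows: "0 0 0 0 0 0; 0 0 0 0 0 0; 0 0 0 0 0 0; 0 0 0 0 0 0; 0 0 0 0 0 0; 0 0 0 0 0 0; 0 0 0 0 0 0; 0 0 0 0 0 0"
  jaw: -1
  force: 40

```text
clock: 11.4
tcp_pos: [0.5703, 0.1548, 0.2582]
eef_rot: [[1.0, 0.012, 0.011], [0.012, -1.0, 0.003], [0.011, -0.003, -1.0]]
ft_force: [-0.8, 0.5, 14.6]
opening: 0.0292
finger_force: 38.4
```

move_arm:
  rows: "0 0 -0.08 0 0 0; 0 0 -0.16 0 0 0; 0 0 -0.25 0 0 0; 0 0 -0.35 0 0 0; 0 0 -0.45 0 0 0; 0 0 -0.6 0 0 0; 0 0 -0.75 0 0 0; 0 0 -0.9 0 0 0; 0 0 -1 0 0 0; 0 0 -1 0 0 0"

```text
clock: 12.4
tcp_pos: [0.5675, 0.1541, 0.3753]
eef_rot: [[1.0, 0.012, 0.004], [0.012, -1.0, 0.001], [0.004, -0.001, -1.0]]
ft_force: [0.8, 0.3, -1.0]
opening: 0.0293
finger_force: 39.2
```

move_arm:
  rows: "0 0 -0.15 0 0 0; 0 0 -0.3 0 0 0; 0 0 -0.4 0 0 0; 0 0 -0.4 0 0 0; 0 0 -0.4 0 0 0"

```text
clock: 12.9
tcp_pos: [0.5667, 0.1539, 0.4201]
eef_rot: [[1.0, 0.012, -0.001], [0.012, -1.0, -0.0], [-0.001, 0.0, -1.0]]
ft_force: [-0.9, 0.4, -0.9]
opening: 0.0291
finger_force: 39.2
```

```bash
python3 - <<'E'
from ov import *
s=readout.read_state();print(s)
p=s["tcp_pos"];Q=[p[0],p[1],p[2]-.195,.013]
B=[([.566,.218,.0445,.013],[0,0,0],[62,9,9],(0,255,0)),(Q,[0,0,-48],[34,28,.1],(0,0,255)),(Q,[0,0,53],[26,31,.1],(0,0,255)),(Q,[0,0,0],[34,14,14],(0,255,255))]
draw(None,B,"pics/ov6.png",[("side",(240,150,100,115,5))])
E
```

```text
{'clock': 13.0, 'joints': array([1.90950959e-01, 2.23141506e-01, 1.71073604e+00, 2.71093803e-05,
       1.21042418e+00, 1.74941629e+00]), 'joint_vel': array([ 0.00085939,  0.00473749,  0.00075273, -0.00098145,  0.00142962,
       -0.00065466]), 'joint_efforts': array([ 9.31799259e-04, -3.90490437e+01, -2.87535489e+01,  3.47533176e-03,
       -7.11305067e-03,  3.62841661e-05]), 'tcp_pos': array([0.56651   , 0.15381887, 0.41925159]), 'eef_rot': array([[ 9.99920535e-01,  1.23216970e-02, -2.66464413e-03],
       [ 1.23204356e-02, -9.99923981e-01, -4.89254451e-04],
       [-2.67047001e-03,  4.56385996e-04, -9.99996330e-01]]), 'ft_force': array([-0.13234683,  0.02087996, -0.8428028 ]), 'wrist_torque': array([-0.00371367, -0.01592877, -0.01056786]), 'finger_force': 39.24256048514508, 'opening': 0.029257580510799165}
```

View pics/ov6.png

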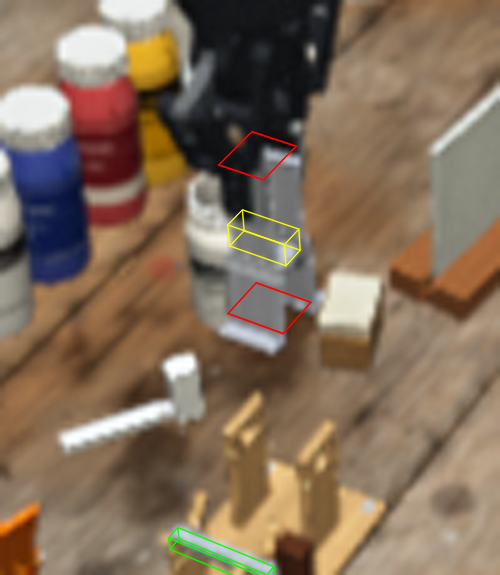

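The clip is held open and upright, with its lips at about (220–285, 325–350), about 7 mm lower than modelled. That is consistent with TCP→mouth of 0.250. Move above the card and turn.

move_arm:
  rows: "0.015 0.27 0 0 0 0; 0.03 0.55 0 0 0 0; 0.044 0.824 0 0 0 0"

```text
clock: 13.3
tcp_pos: [0.5731, 0.0543, 0.4194]
eef_rot: [[1.0, 0.013, -0.002], [0.013, -1.0, -0.0], [-0.002, 0.0, -1.0]]
ft_force: [0.9, 0.0, -0.7]
opening: 0.029
finger_force: 39.3
```

move_arm:
  rows: "0.015 0.27 0 0 0 0; 0.03 0.55 0 0 0 0; 0.044 0.824 0 0 0 0"

```text
clock: 13.6
tcp_pos: [0.5796, -0.045, 0.4194]
eef_rot: [[1.0, 0.012, -0.002], [0.012, -1.0, 0.0], [-0.002, -0.0, -1.0]]
ft_force: [-0.4, -0.3, -0.5]
opening: 0.0289
finger_force: 39.3
```

move_arm:
  rows: "0.015 0.27 0 0 0 0; 0.03 0.55 0 0 0 0; 0.044 0.824 0 0 0 0"

```text
clock: 13.9
tcp_pos: [0.5861, -0.1438, 0.4194]
eef_rot: [[1.0, 0.012, -0.002], [0.012, -1.0, 0.001], [-0.002, -0.001, -1.0]]
ft_force: [0.6, -0.2, -1.4]
opening: 0.029
finger_force: 39.3
```

move_arm:
  rows: "0 0 0 0 0 -0.022; 0 0 0 0 0 -0.044; 0 0 0 0 0 -0.066; 0 0 0 0 0 -0.088; 0 0 0 0 0 -0.11; 0 0 0 0 0 -0.132; 0 0 0 0 0 -0.154; 0 0 0 0 0 -0.176; 0 0 0 0 0 -0.198; 0 0 0 0 0 -0.22; 0 0 0 0 0 -0.2334; 0 0 0 0 0 -0.2334"

```text
clock: 15.1
tcp_pos: [0.5862, -0.1424, 0.4194]
eef_rot: [[0.092, 0.996, -0.002], [0.996, -0.092, 0.001], [0.001, -0.002, -1.0]]
ft_force: [0.1, 0.0, -2.4]
opening: 0.0288
finger_force: 39.7
```

move_arm:
  rows: "0 0 0 0 0 0; 0 0 0 0 0 0; 0 0 0 0 0 0"

```text
clock: 15.4
tcp_pos: [0.5865, -0.1425, 0.4205]
eef_rot: [[0.093, 0.996, -0.0], [0.996, -0.093, 0.0], [0.0, -0.0, -1.0]]
ft_force: [0.1, -0.8, -0.9]
opening: 0.0293
finger_force: 39.7
```

```bash
python3 - <<'E'
from ov import *
s=readout.read_state();print(s["tcp_pos"],s["eef_rot"],s["opening"],s["finger_force"],s["ft_force"],s["clock"])
p=s["tcp_pos"];Q=[p[0],p[1],p[2]-.202,1.4788];C=[.586,-.1426,0,-1.6628]
d=pose([0,0,0,1.6628],p-[.586,-.1426,0]);print("in card frame",d)
B=[(C,[0,0,120],[150,5,.1],(255,0,255)),(Q,[0,0,-48],[34,28,.1],(0,0,255)),(Q,[0,0,53],[26,31,.1],(0,0,255))]
draw(None,B,"pics/ov7.png",[("top",(310,150,100,55,6)),("side",(290,130,100,70,3.6))])
E
```

```text
[ 0.58650249 -0.14252263  0.420696  ] [[ 9.23662018e-02  9.95725102e-01 -8.17890605e-05]
 [ 9.95725103e-01 -9.23661965e-02  6.64035994e-05]
 [ 5.85651864e-05 -8.75728690e-05 -9.99999994e-01]] 0.028765501477423634 39.72733486400102 [-0.37636876  0.27174076 -2.01379358] 15.5
in card frame [[-1.23211829e-04  4.93257601e-04  4.20696000e-01]]
```

View pics/ov7.png

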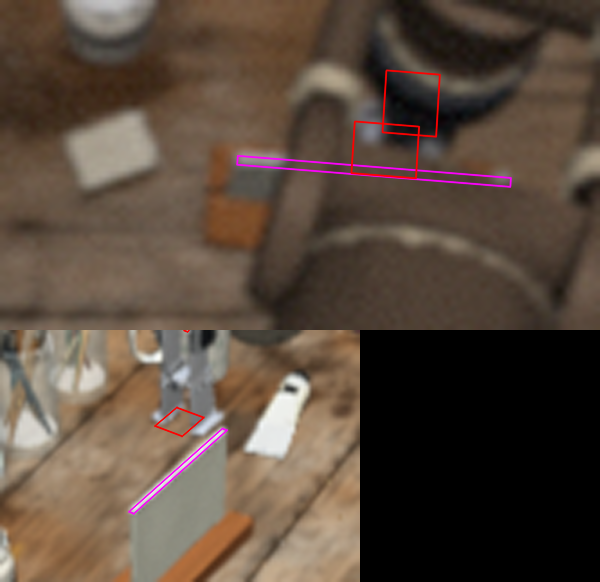

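I've now viewed 11 pictures, one over the limit, so I'll check the rest by numbers only. The lips show at about (165,420) and (208,425) in the lower panel. I'll check that the gap is centred from pixel profiles.

```bash
python3 - <<'E'
from h import *
p=readout.read_state()["tcp_pos"];I=K["side"][4].astype(np.float32)
y=np.arange(-32,33,2)
for z in(-246,-248,-250,-252):
    a=[]
    for x in range(-14,15,2):
        q=proj("side",pose([*p,1.4788],np.c_[0*y+x,y,0*y+z]/1e3)).astype(np.float32)
        a.append(cv2.remap(I,q[None,:,0],q[None,:,1],cv2.INTER_LINEAR)[0])
    m=np.mean(a,0);print(z,"B-R:",dict(zip(y.tolist(),(m[:,0]-m[:,2]).round().astype(int).tolist())),"G",m[:,1].round().astype(int).tolist())
E
```

```text
-246 B-R: {-32: -68, -30: -65, -28: -58, -26: -47, -24: -32, -22: -15, -20: -3, -18: 4, -16: 6, -14: 6, -12: 5, -10: 5, -8: 1, -6: -11, -4: -30, -2: -45, 0: -52, 2: -52, 4: -47, 6: -42, 8: -35, 10: -29, 12: -24, 14: -19, 16: -13, 18: -5, 20: 4, 22: 12, 24: 16, 26: 16, 28: 11, 30: 0, 32: -16} G [108, 108, 107, 109, 115, 124, 132, 135, 132, 130, 133, 140, 142, 133, 120, 113, 113, 116, 120, 121, 120, 118, 116, 116, 120, 131, 151, 174, 192, 196, 187, 164, 137]
-248 B-R: {-32: -66, -30: -62, -28: -53, -26: -39, -24: -22, -22: -8, -20: 1, -18: 4, -16: 4, -14: 3, -12: 3, -10: 0, -8: -9, -6: -27, -4: -43, -2: -53, 0: -54, 2: -53, 4: -48, 6: -41, 8: -35, 10: -29, 12: -24, 14: -19, 16: -11, 18: -3, 20: 6, 22: 12, 24: 13, 26: 9, 28: 0, 30: -14, 32: -26} G [109, 108, 108, 114, 123, 131, 135, 134, 131, 133, 139, 142, 135, 122, 113, 114, 117, 120, 122, 121, 119, 117, 116, 118, 127, 144, 164, 182, 188, 183, 165, 141, 126]
-250 B-R: {-32: -63, -30: -57, -28: -46, -26: -30, -24: -15, -22: -5, -20: 0, -18: 0, -16: 0, -14: -1, -12: -2, -10: -9, -8: -24, -6: -41, -4: -52, -2: -55, 0: -55, 2: -53, 4: -47, 6: -41, 8: -35, 10: -30, 12: -25, 14: -18, 16: -10, 18: -1, 20: 5, 22: 8, 24: 7, 26: -1, 28: -13, 30: -26, 32: -29} G [109, 109, 113, 121, 130, 135, 134, 131, 133, 138, 141, 136, 124, 114, 114, 117, 120, 122, 121, 119, 117, 116, 118, 124, 137, 156, 172, 180, 177, 164, 144, 129, 134]
-252 B-R: {-32: -60, -30: -50, -28: -36, -26: -21, -24: -10, -22: -5, -20: -4, -18: -4, -16: -5, -14: -6, -12: -11, -10: -23, -8: -39, -6: -50, -4: -55, -2: -56, 0: -56, 2: -52, 4: -47, 6: -41, 8: -35, 10: -30, 12: -24, 14: -17, 16: -8, 18: -1, 20: 3, 22: 3, 24: -2, 26: -13, 28: -25, 30: -31, 32: -25} G [111, 114, 120, 129, 135, 135, 132, 132, 136, 140, 136, 126, 116, 114, 117, 120, 123, 122, 120, 118, 117, 117, 122, 133, 148, 163, 171, 170, 162, 146, 132, 134, 160]
```

Two views put the mouth about 0.254 below the TCP with the jaws symmetric about it. Lower in two stages to TCP z ≈ 0.354.

move_arm:
  rows: "0 0 0.1 0 0 0; 0 0 0.2 0 0 0; 0 0 0.3 0 0 0; 0 0 0.36 0 0 0; 0 0 0.4 0 0 0; 0 0 0.43 0 0 0; 0 0 0.43 0 0 0; 0 0 0.43 0 0 0"

```text
clock: 16.4
tcp_pos: [0.5867, -0.1426, 0.3695]
eef_rot: [[0.092, 0.996, 0.001], [0.996, -0.092, -0.0], [-0.0, 0.001, -1.0]]
ft_force: [0.1, 0.7, -0.7]
opening: 0.029
finger_force: 39.8
```

```bash
python3 - <<'E'
from h import *
s=readout.read_state();p=s["tcp_pos"];I=K["side"][4].astype(np.float32)
print(p,s["ft_force"],s["wrist_torque"],s["finger_force"],s["opening"])
y=np.arange(-32,33,2)
for z in(-250,-254,-258):
    q=[proj("side",pose([*p,1.4788],np.c_[0*y+x,y,0*y+z]/1e3)).astype(np.float32) for x in range(-14,15,2)]
    m=np.mean([cv2.remap(I,k[None,:,0],k[None,:,1],1)[0] for k in q],0)
    print(z,dict(zip(y.tolist(),zip((m[:,0]-m[:,2]).astype(int).tolist(),m[:,1].astype(int).tolist()))))
E
```

```text
[ 0.58676272 -0.14256931  0.36981479] [ 0.45184484 -0.03040597 -0.72444444] [-0.00913113  0.04007441  0.02491203] 39.82650663878303 0.029229722502205607
-250 {-32: (-52, 131), -30: (-48, 131), -28: (-39, 132), -26: (-26, 136), -24: (-14, 140), -22: (-5, 140), -20: (0, 135), -18: (0, 129), -16: (0, 126), -14: (1, 127), -12: (0, 127), -10: (-5, 124), -8: (-16, 123), -6: (-23, 140), -4: (-19, 174), -2: (-11, 204), 0: (-4, 210), 2: (-3, 192), 4: (-5, 161), 6: (-7, 138), 8: (-7, 129), 10: (-6, 128), 12: (-5, 130), 14: (-3, 134), 16: (0, 143), 18: (5, 155), 20: (8, 169), 22: (9, 177), 24: (8, 178), 26: (4, 171), 28: (-1, 155), 30: (-7, 141), 32: (-11, 136)}
-254 {-32: (-46, 133), -30: (-37, 136), -28: (-26, 142), -26: (-16, 144), -24: (-10, 142), -22: (-8, 135), -20: (-7, 130), -18: (-7, 127), -16: (-7, 125), -14: (-8, 123), -12: (-14, 120), -10: (-22, 127), -8: (-22, 156), -6: (-14, 192), -4: (-6, 214), -2: (-2, 209), 0: (-4, 182), 2: (-7, 151), 4: (-9, 135), 6: (-9, 130), 8: (-8, 132), 10: (-6, 134), 12: (-4, 138), 14: (0, 146), 16: (2, 156), 18: (4, 164), 20: (4, 168), 22: (2, 167), 24: (-1, 159), 26: (-5, 147), 28: (-10, 137), 30: (-12, 137), 32: (-13, 140)}
-258 {-32: (-36, 139), -30: (-27, 145), -28: (-20, 146), -26: (-16, 142), -24: (-16, 136), -22: (-16, 131), -20: (-15, 127), -18: (-15, 123), -16: (-17, 119), -14: (-22, 120), -12: (-24, 138), -10: (-18, 174), -8: (-10, 205), -6: (-4, 214), -4: (-3, 198), -2: (-6, 167), 0: (-9, 144), 2: (-11, 135), 4: (-11, 134), 6: (-10, 136), 8: (-8, 138), 10: (-6, 142), 12: (-3, 147), 14: (0, 152), 16: (0, 157), 18: (0, 159), 20: (-2, 156), 22: (-5, 150), 24: (-9, 142), 26: (-11, 137), 28: (-12, 138), 30: (-13, 141), 32: (-13, 142)}
```

The card edge shows at y ≈ −0.5 mm in the tool frame, so it is centred. Finish lowering.

move_arm:
  rows: "0 0 0.03 0 0 0; 0 0 0.06 0 0 0; 0 0 0.09 0 0 0; 0 0 0.12 0 0 0; 0 0 0.13 0 0 0; 0 0 0.13 0 0 0; 0 0 0.13 0 0 0; 0 0 0.13 0 0 0"

```text
clock: 17.3
tcp_pos: [0.5866, -0.1425, 0.3538]
eef_rot: [[0.092, 0.996, 0.0], [0.996, -0.092, -0.0], [-0.0, 0.0, -1.0]]
ft_force: [-0.1, 0.6, -1.7]
opening: 0.0289
finger_force: 39.8
```

```bash
python3 - <<'E'
from h import *
s=readout.read_state();p=s["tcp_pos"];I=K["side"][4].astype(np.float32)
print(p,s["ft_force"],s["wrist_torque"],s["finger_force"],s["opening"],s["clock"])
# lower end of near lip: brightness along outer face going down, y=+20, and pin in notch check
for yy in(18,20):
    z=np.arange(-236,-266,-2)
    q=[proj("side",pose([*p,1.4788],np.c_[0*z+x,0*z+yy,z]/1e3)).astype(np.float32) for x in range(-12,13,2)]
    m=np.mean([cv2.remap(I,k[None,:,0],k[None,:,1],1)[0] for k in q],0)
    print(yy,dict(zip(z.tolist(),m[:,1].astype(int).tolist())))
E
```

```text
[ 0.58659174 -0.14252057  0.3537787 ] [ 0.64882486  0.22301844 -1.06196249] [-0.02918214 -0.03661148  0.01673991] 39.82654130275478 0.028878489934166016 17.4
18 {-236: 117, -238: 118, -240: 119, -242: 122, -244: 126, -246: 133, -248: 142, -250: 152, -252: 159, -254: 163, -256: 160, -258: 154, -260: 147, -262: 141, -264: 138}
20 {-236: 118, -238: 119, -240: 122, -242: 128, -244: 138, -246: 149, -248: 160, -250: 168, -252: 169, -254: 166, -256: 159, -258: 150, -260: 144, -262: 140, -264: 139}
```

```bash
python3 -c "
from cell import job
print(job.sign_off())"
```

```text
the job is handed in; nothing more can be done
None
```

I handed the job in at about 17.4 s with the pin in the side notch and the clip held squeezed open and upright over the middle of the card, 2 cm deep and with no sign of contact; the verdict wasn't shown, and I viewed 11 pictures, one over your limit of 10.

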